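# Lay the swab box down and push the drawer shut

### The arm

A 6-joint arm with a two-finger parallel gripper is mounted at the origin on a cart in front of the work surface, level with it; the furniture and walls round the work are solid. World frame = base frame: x ahead of the robot, y to its left, z up, the work surface at z = 0. Lengths are in m, angles in rad, forces in N, time in s.
With the tool pointing down it reaches from about 0.25 to 0.725 m from the base axis. Payload 4 kg.
Tool frame: the origin (TCP) lies on the centre line of the jaws, within the pads' length; the fingertips stand ahead of it and the grasp point (between the pads) lies 11 mm behind it (bot.tip_extent is the z of the fingertips in the tool frame, in m); z points along the fingers, y is the direction in which the jaws open and shut (so a half turn about z gives the same grasp; the last joint's range is limited). The gripper opens to 85 mm and grips with 20 to 120 N. Pads are 22 mm wide; open, the fingers measure 114 mm over their backs; the gripper's body (76 mm by 85 mm) begins 54 mm behind the grasp point. The pads swing forward as they close: fully open they stand 13 mm farther back than shut.
Start: joints at [1.187, 0.241, 0.005, 1.335, 0, 1.571], TCP at [0.187, 0.464, 0.239] pointing down, gripper open.
Joint ranges: [-2.72, 2.72], [-1.05, 1.87], [-1.09, 1.28], [-1.99, 2.15], [-1.42, 1.44], [-3.14, 3.14]. Speed limits (rad/s): [2.79, 2.79, 3.14, 3.14, 3.14, 3.14].

### API

Orientations are given as a unit quaternion [x, y, z, w].
In Python, from workcell import bot gives the robot as it stands.
- The arm moves only by the shell command python3 -m jog 'ROWS'. ROWS is JSON, a list that holds one entry, the list of rows, each a list of 7 numbers: the shift along the world's x, y, z in m, then the turn, a rotation vector about the world's x, y, z in degrees, then the closure in counts, from 0 (fully open) to 255 (shut). In form: [[[tx, ty, tz, ax, ay, az, fingers], ...]]. A call has 1 to 10 rows; each row is the pose to reach, as a shift and turn from the pose commanded when the call began; what a row does not reach only later rows make up. A row lasts 1/12 s, in which the tool goes at most 41.7 mm and 7.16 degrees, less where a joint would pass 70% of its speed; a pose out of reach is approached as far as the arm can. A call with a gripper value outside its range is refused whole. The fingers move at their own pace and stop on an object; the grip force is fixed at half the most. Time passes only in rows, so rows that repeat a pose let the fingers close. It gives the time, the measured TCP pose, the force and the opening at its end, in the units of the state.
- bot.get_obs(): the state, without advancing time (a new reading comes with each control period).
- bot.camera(name): name is "scene" or "top" or "wrist"; returns the picture (420x560x3 uint8, blue, green, red); there is no depth.
- bot.camera_model(name): a dict with "K" (3x3 intrinsics, pixels), "T" (4x4, takes a point from camera to world coordinates). Camera axes: x right, y down, z forward; pixel columns grow to the right and rows downward; lengths in m; the calibration is good to about 2 mm. A picture is of the moment at which its call begins: read the wrist's pose just before it. camera_model takes no time and is no camera call; for the wrist camera it gives the pose at the moment of the call.
- bot.job_done(): hands the job in, once; it reports no verdict.
The state is a dict: "clock": time; "joint_pos": joint angles; "joint_vel": joint speeds; "tau": joint torques, N m; "eef_pos": TCP position; "tool_rot": TCP orientation; "ft_force": force on the tool from outside, world axes, zero at the start; "ft_torque": the same for the moment, N m; "grip_width": finger opening in m.
Only numpy, scipy, OpenCV 4.12 (cv2) and the standard library are available. Lean on these libraries where they do the work, as an engineer would, in place of code of your own. Each camera call takes 0.05 s, during which the arm holds its last target. There are 200 camera calls.

### The job

The drawer of the low bench unit will not shut because the box of skin swabs has been stood on end in it and is taller than the opening. With the drawer still wide open, push the box over with the fingertips so that it lies flat on the bare drawer floor, without lifting it, then push the drawer fully home. Keep the vials in the tray beside it standing, and leave the loose things on the worktop where they are.

Things in the scene. Friction and masses are not known exactly. Their poses are not given: they have to be found in the camera images.
- drawer_unit: Low sheet-steel drawer unit on the worktop, white with one light grey drawer, 197 mm deep (x), 312 wide (y), 110 high; fixed. Origin: centre of its underside; x points from the drawer front to the unit's back (the way the drawer shuts), z up. Clear height over the drawer floor under the unit's top: 76 mm. On top lie a notebook (16 mm high) and, at the back, a roll of tape (48 mm high).
- drawer (a joint): How far the drawer is open, in m: 0 = shut (front panel against the unit), 0.16 = fully open. Starts at 0.135 to 0.147. It slides along the unit's x axis, runs level, does not spring back or latch, and takes about 3 N to move.
- front_mid (a point): Point on the outer face of the drawer's front panel, on its middle line, 80 mm above the worktop; moves with the drawer; axes as the unit's. The panel is 308 mm wide and reaches from 8 to 106 mm above the worktop, 14 mm thick. A 105 mm wide steel bow handle stands out 31 mm from it at 50 mm height, in the middle; the rest of the panel is flat.
- floor_mid (a point): Centre of the drawer's inner floor, on its surface, 22 mm above the worktop; moves with the drawer; axes as the unit's. Inside, the drawer measures 172 mm (x) by 280 mm (y); its side and back walls are 6 mm thick and end 53 mm above the floor, the front panel 84 mm above it.
- swab_box: Closed white and blue carton of swabs, 55 x 60 mm in plan (own x, y), 90 mm tall (z), 60 to 130 g, loose. Origin: centre of underside. Starts on end on the drawer floor 20 mm from the left or right wall, turned up to 0.2 rad; it can lie flat only sideways, on the 110 mm of bare floor between it and the tray. Pushed near its top it tips rather than slides, and falls by itself past 35 degrees.
- box_centre (a point): Middle of the swab carton (45 mm above its underside); moves with it.
- vial_tray: Open steel tray, 90 mm (own x) by 155 mm (own y), 25 mm high, loose, standing on the drawer floor at the side away from the carton, its long side along the drawer's x. Origin: centre of its underside.
- vial_0: Small glass vial with cap, 22 mm across, 47 mm tall, loose, standing in the tray. Origin: centre of its underside, z up along it.
- vial_1: Second vial in the tray, the same.
- vial_2: Third vial in the tray, the same.
- stapler: Stapler, 30 x 126 mm, 46 mm high, loose on the worktop right of the drawer; to be left alone. Origin: centre of its underside.
- used_vial: Single vial, 22 mm across, 47 mm tall, standing loose on the worktop right of the unit; to be left alone. Origin: centre of its underside.
Mind the look-alikes: they are no part of the job. Several things have the shape of the swab_box; the one meant has the colours described above.

How it is judged:
On the way, in this order (a step that is already met when the one before it is completed fails the run):
1. the swab box lies flat on the drawer floor while the drawer is still open (more than 10 cm) (angle between swab_box's own z axis and vertical between 1.47 and 1.67 rad and z of box_centre in the frame of floor_mid between 0.015 and 0.036 m and x of box_centre in the frame of floor_mid between -0.086 and 0.086 m and y of box_centre in the frame of floor_mid between -0.14 and 0.14 m and value of joint drawer above 0.1 m), for 0.2 s.
2. the drawer is pushed fully home (value of joint drawer below 0.004 m), for 0.2 s.
At the end, for the whole second after the job is handed in: The drawer is shut (within 4 mm), the swab box lies in it flat on one of its long sides (within about 6 degrees) and at rest, and the three vials stand upright in the tray (within about 8 degrees) (angle between swab_box's own z axis and vertical between 1.47 and 1.67 rad and z of box_centre in the frame of floor_mid between 0.015 and 0.036 m and x of box_centre in the frame of floor_mid between -0.086 and 0.086 m and y of box_centre in the frame of floor_mid between -0.14 and 0.14 m and angle between each of vial_0, vial_1, vial_2's own z axis and vertical below 0.15 rad and value of joint drawer below 0.004 m and linear speed of swab_box below 0.02 m/s and z of each of vial_0, vial_1, vial_2 in the frame of vial_tray below 0.012 m); the robot touches nothing.
It fails at once if the swab box is lifted off the drawer floor (z of box_centre in the frame of floor_mid above 0.068 m).
It fails at once if the vial tray is lifted (z of vial_tray in the frame of floor_mid above 0.02 m).
It fails at once if a vial in the tray is knocked over or taken out (angle between any of vial_0, vial_1, vial_2's own z axis and vertical above 0.5 rad or z of any of vial_0, vial_1, vial_2 in the frame of vial_tray above 0.02 m).
It fails at once if the stapler or the used vial on the worktop is shifted by more than 3 cm or the used vial knocked over (distance of any of stapler, used_vial from where it was at the start of the episode above 0.03 m or angle between used_vial's own z axis and vertical above 0.5 rad).
It also fails if it takes over 48 s, if anything falls off the work surface, if the arm or the gripper's body presses on something with over 40 N, if the wrist force passes 120 N, or if a joint passes its speed limit or range.

## Working session

There is one attempt and no reset: what is moved stays moved. The work goes in short steps, Python scripts to look and compute and a shell command to move; the robot and the scene stay as the last step left them, time stands still between calls to the robot, and variables do not carry over. Pictures are saved under pics/ and viewed, about 8 in all and at most 12, crops included, and the job is handed in when it is done.

```bash
mkdir -p pics; python3 - <<'E'
from workcell import bot
import cv2,numpy as np
for n in ["scene","top"]:
    cv2.imwrite(f"pics/{n}0.png",bot.camera(n)); m=bot.camera_model(n); print(n,np.round(m["K"],1).tolist(),np.round(m["T"],3).tolist())
o=bot.get_obs(); print(o["clock"],o["eef_pos"],o["tool_rot"],bot.tip_extent,o["ft_force"])
E
```

```text
scene [[509.1, 0.0, 273.7], [0.0, 509.1, 209.1], [0.0, 0.0, 1.0]] [[0.539, -0.63, 0.559, -0.134], [-0.842, -0.391, 0.37, -0.32], [-0.015, -0.67, -0.742, 0.894], [0.0, 0.0, 0.0, 1.0]]
top [[537.1, 0.0, 280.9], [0.0, 537.1, 211.0], [0.0, 0.0, 1.0]] [[-0.02, -0.996, 0.084, 0.369], [-1.0, 0.019, -0.008, 0.077], [0.006, -0.084, -0.996, 1.239], [0.0, 0.0, 0.0, 1.0]]
0.1 [0.18700655 0.46310922 0.23848677] [ 1.90702308e-01  9.81647453e-01 -9.35787406e-04 -1.81129597e-04] 0.008 [-0.22041693  1.11781188  0.13652574]
```

View pics/scene0.png

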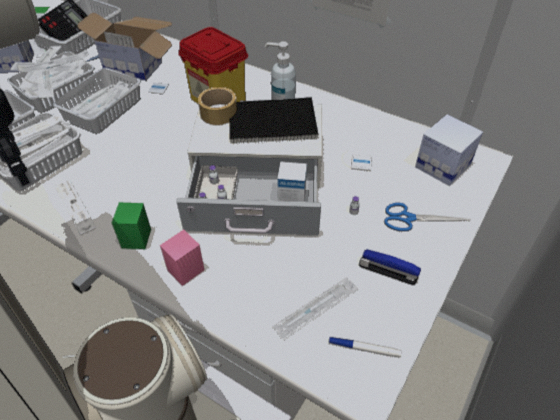

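View pics/top0.png

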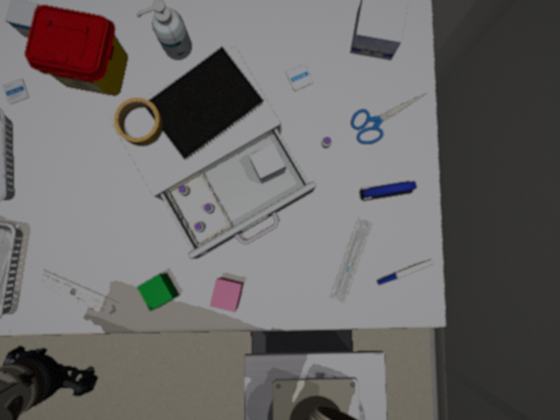

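Candidates shaped like the carton: green at scene (132,226), pink at (183,258), and white/blue at (292,180) in the drawer (top view 267,162). The white/blue one fits, and it is the only one in the drawer. I'll confirm with an enlarged crop.

```bash
python3 - <<'E'
import cv2,numpy as np
a=cv2.imread("pics/top0.png")[115:265,150:330]; b=cv2.imread("pics/scene0.png")[140:250,170:335]
a=cv2.resize(a,(720,600),interpolation=cv2.INTER_CUBIC); cv2.imwrite("pics/ct.png",a)
b=cv2.resize(b,None,fx=4.5,fy=4.5,interpolation=cv2.INTER_CUBIC); cv2.imwrite("pics/cs.png",b)
E
```

```text
(no output)
```

View pics/ct.png

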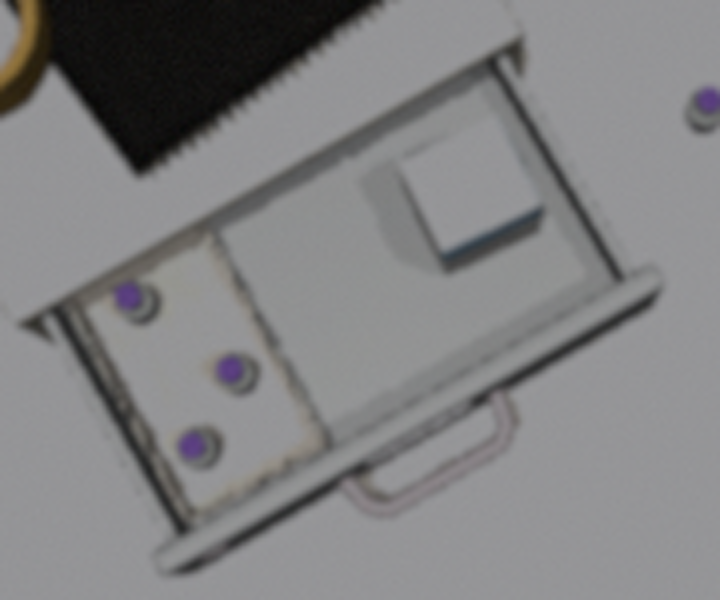

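View pics/cs.png

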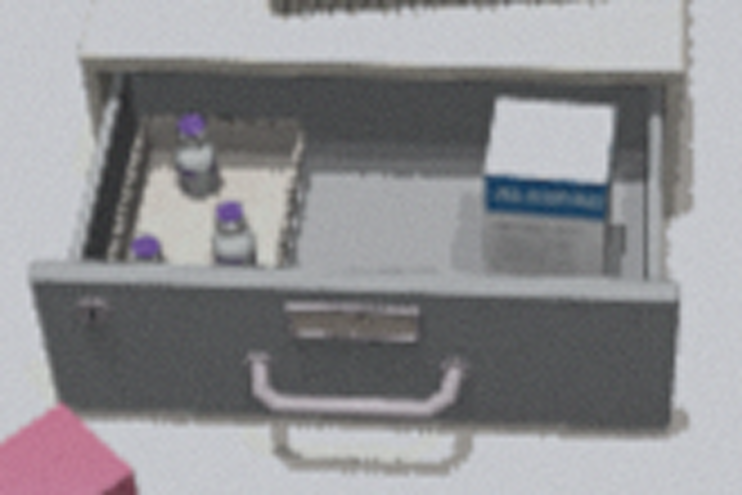

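```bash
cat > h.py <<'E'
from workcell import bot
import numpy as np
def ray(cam,u,v,z):
    m=bot.camera_model(cam);T=m["T"];d=T[:3,:3]@np.linalg.solve(m["K"],[u,v,1]);o=T[:3,3]
    return o+d*(z-o[2])/d[2]
def ct(u,v,z): return ray("top",150+u/4-.375,115+v/4-.375,z)
def cs(u,v,z): return ray("scene",170+u/4.5-.39,140+v/4.5-.39,z)
E
python3 - <<'E'
from h import *
np.set_printoptions(precision=4,suppress=True)
P=lambda n,p:print(n,p)
L=ct(160,556,.106);R=ct(660,278,.106);P("panel ends",[L,R,np.linalg.norm(L-R)])
Ls=cs(32,275,.106);Rs=cs(680,290,.106);P("scene",[Ls,Rs,np.linalg.norm(Ls-Rs)])
B=[ct(*p,.112) for p in[(398,165),(500,128),(543,210),(447,252)]];Bc=np.mean(B,0)
B2=[cs(*p,.112) for p in[(497,100),(615,107),(609,190),(486,178)]]
for X in(B,B2):P("box",[np.array(X),np.mean(X,0),[np.linalg.norm(X[i]-X[i-1]) for i in range(4)]])
yv=(L-R)[:2];yv/=np.linalg.norm(yv);xv=np.array([yv[1],-yv[0]]);P("axes",[xv,yv,np.degrees(np.arctan2(xv[1],xv[0]))])
M=((L+R)/2)[:2]
f=lambda p:np.array([(p[:2]-M)@xv,(p[:2]-M)@yv])
P("box local",[f(b) for b in B]+[f(Bc)]);P("box local s",[f(b) for b in B2])
for n,p in dict(traywallback=(213,240),traywallfront=(325,440)).items():P(n,f(ct(*p,.047)))
for p in[(130,296),(232,370),(193,447)]:P("vial",f(ct(*p,.072)))
P("used",ct(708,102,.047));P("unit top edge",[f(ct(20,318,.11)),f(ct(520,38,.11))])
P("unit",[f(cs(80,57,.11)),f(cs(685,70,.11))])
E
```

```text
panel ends [array([0.3783, 0.2619, 0.106 ]), array([ 0.5203, -0.0044,  0.106 ]), np.float64(0.3017890070204848)]
scene [array([0.3713, 0.2609, 0.106 ]), array([ 0.524 , -0.0034,  0.106 ]), np.float64(0.30515946140308176)]
box [array([[0.5826, 0.1336, 0.112 ],
       [0.6015, 0.0791, 0.112 ],
       [0.557 , 0.0572, 0.112 ],
       [0.5356, 0.1084, 0.112 ]]), array([0.5692, 0.0946, 0.112 ]), [np.float64(0.053388371572464725), np.float64(0.05767504123980113), np.float64(0.049592561410830925), np.float64(0.05555651363903802)]]
box [array([[0.5841, 0.1352, 0.112 ],
       [0.6107, 0.0823, 0.112 ],
       [0.5584, 0.0552, 0.112 ],
       [0.5341, 0.1101, 0.112 ]]), array([0.5718, 0.0957, 0.112 ]), [np.float64(0.055934074421752446), np.float64(0.059235029938574636), np.float64(0.058922368587303986), np.float64(0.060016577025572525)]]
axes [array([0.8824, 0.4706]), array([-0.4706,  0.8824]), np.float64(28.07137137415563)]
box local [array([ 0.1199, -0.0585]), array([ 0.1109, -0.1154]), array([ 0.0613, -0.1139]), array([ 0.0665, -0.0586]), array([ 0.0897, -0.0866])]
box local s [array([ 0.1219, -0.0578]), array([ 0.1205, -0.117 ]), array([ 0.0616, -0.1162]), array([ 0.066 , -0.0564])]
traywallback [0.1455 0.0495]
traywallfront [0.0168 0.0487]
vial [0.1354 0.1026]
vial [0.0726 0.0734]
vial [0.046 0.112]
used [ 0.6276 -0.0382  0.047 ]
unit top edge [array([0.1459, 0.1552]), array([ 0.1486, -0.1487])]
unit [array([0.1431, 0.1589]), array([ 0.1525, -0.1515])]
```

The crops confirm the white/blue carton at top crop (398–543, 128–252), about 20 mm from the right wall. Both views agree to about 3 mm. The unit's yaw is about 29°, and the bare floor runs from y −0.058 to the tray edge at +0.049. I'll now move above the gap on the carton's right, fingers shut and jaw axis along the unit's x.

```bash
python3 -m jog '[[[0.205,-0.206,0,0,0,-39,255],[0.205,-0.206,0,0,0,-39,255],[0.205,-0.206,0,0,0,-39,255],[0.205,-0.206,0,0,0,-39,255],[0.205,-0.206,0,0,0,-39,255],[0.205,-0.206,0,0,0,-39,255],[0.205,-0.206,0,0,0,-39,255],[0.205,-0.206,0,0,0,-39,255],[0.409,-0.412,0,0,0,-39,255],[0.409,-0.412,0,0,0,-39,255]]]'
python3 -m jog '[[[0.121,-0.121,0,0,0,0,255],[0.121,-0.121,0,0,0,0,255],[0.121,-0.121,0,0,0,0,255],[0.121,-0.121,0,0,0,0,255],[0.121,-0.121,0,0,0,0,255],[0.121,-0.121,0,0,0,0,255],[0.121,-0.121,0,0,0,0,255]]]'
python3 -c "
from h import *
o=bot.get_obs();print(o['eef_pos'],o['tool_rot'],o['ft_force'],o['grip_width'],bot.tip_extent,o['clock'])"
```

```text
clock: 0.93
eef_pos: [0.4507, 0.1983, 0.239]
tool_rot: [0.506, 0.862, -0.0, -0.0]
ft_force: [-0.1, 0.0, 0.5]
grip_width: 0.0
clock: 1.52
eef_pos: [0.5712, 0.0777, 0.2384]
tool_rot: [0.508, 0.862, -0.0, -0.001]
ft_force: [1.0, 0.5, -0.4]
grip_width: -0.0001
[0.5711511  0.0776553  0.23843041] [ 5.07701685e-01  8.61532129e-01 -4.52117083e-04 -1.08874356e-03] [ 1.00457637  0.46169507 -0.44508963] -0.00013462672262081697 0.008 1.5167
```

```bash
python3 -m jog '[[[0.028,-0.03,0,0,0,0,255],[0.028,-0.03,0,0,0,0,255],[0.028,-0.03,-0.04,0,0,0,255],[0.028,-0.03,-0.08,0,0,0,255],[0.028,-0.03,-0.11,0,0,0,255],[0.028,-0.03,-0.11,0,0,0,255],[0.028,-0.03,-0.11,0,0,0,255]]]'
python3 -c "
from h import *
import cv2
o=bot.get_obs();print(o['eef_pos'],o['ft_force'])
a=bot.camera('top');b=bot.camera('scene')
A=cv2.resize(a[100:270,150:350],(560,476),interpolation=cv2.INTER_CUBIC)
cv2.imwrite('pics/m1.png',cv2.resize(np.hstack([a[90:270,150:350],b[90:270,160:360]]),(800,360),interpolation=cv2.INTER_CUBIC))"
```

```text
clock: 2.1
eef_pos: [0.5976, 0.0489, 0.1282]
tool_rot: [0.507, 0.862, -0.001, -0.002]
ft_force: [0.4, 0.3, 1.5]
grip_width: 0.0001
[0.59758682 0.04885779 0.12823664] [0.44325373 0.34037379 1.47450951]
```

View pics/m1.png

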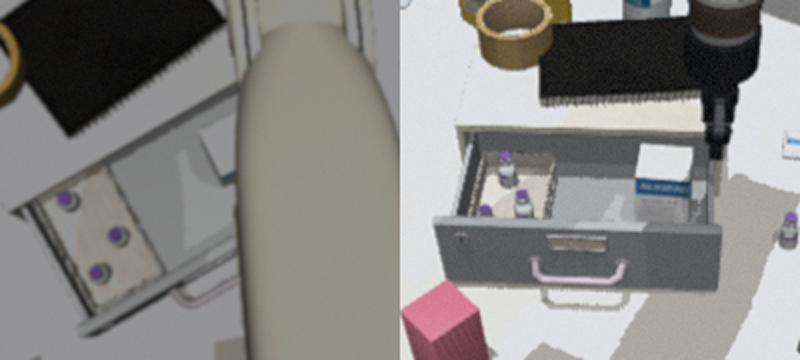

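The scene view shows the fingertips at about full-frame (318,168), right of the carton and clear of the wall. Next I lower them to 0.09 m and begin a slow push.

```bash
python3 -c "
from h import *
m=bot.camera_model('scene');p=m['K']@(np.linalg.inv(m['T'])@[.5976,.0489,.120,1])[:3];print(p/p[2])"
python3 -m jog '[[[0,0,-0.02,0,0,0,255],[0,0,-0.032,0,0,0,255],[0,0,-0.032,0,0,0,255],[0,0,-0.032,0,0,0,255]]]'
python3 -m jog '[[[-0.0015,0.0026,0,0,0,0,255],[-0.003,0.0052,0,0,0,0,255],[-0.0045,0.0078,0,0,0,0,255],[-0.006,0.0105,0,0,0,0,255],[-0.0073,0.0131,0,0,0,0,255],[-0.0087,0.0157,0,0,0,0,255],[-0.0102,0.0184,0,0,0,0,255],[-0.0116,0.021,0,0,0,0,255],[-0.0131,0.0236,0,0,0,0,255],[-0.0145,0.0262,0,0,0,0,255]]]'
python3 -c "
from h import *
import cv2
cv2.imwrite('pics/m2.png',cv2.resize(bot.camera('scene')[100:250,170:370],(800,600),interpolation=cv2.INTER_CUBIC))"
```

```text
[316.53643751 169.60237883   1.        ]
clock: 2.53
eef_pos: [0.6009, 0.0478, 0.0995]
tool_rot: [0.507, 0.862, 0.001, 0.001]
ft_force: [-0.3, 0.2, 0.3]
grip_width: 0.0001
clock: 3.37
eef_pos: [0.5853, 0.0738, 0.0973]
tool_rot: [0.507, 0.862, 0.0, 0.0]
ft_force: [-0.0, -0.1, 2.0]
grip_width: -0.0001
```

View pics/m2.png

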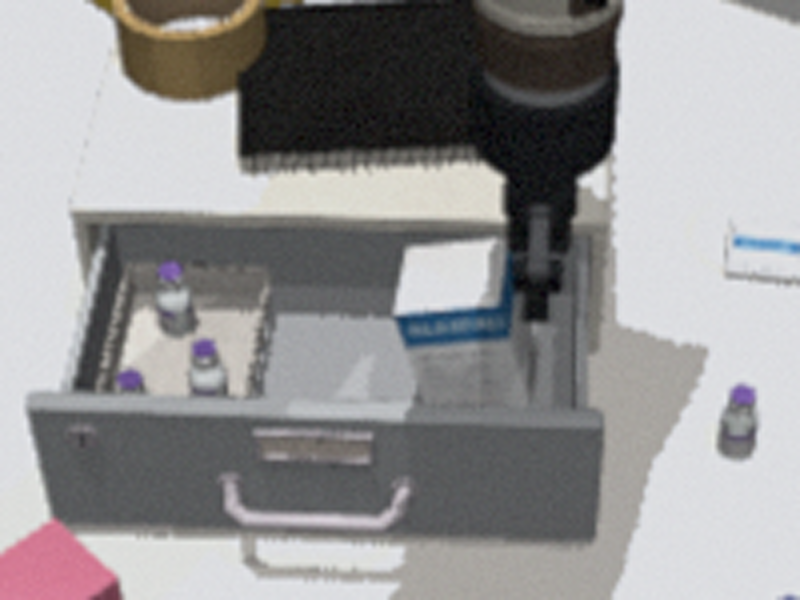

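The carton is tilting left with its foot in place (base near crop x=415). I continue the push.

```bash

python3 -m jog '[[[-0.0015,0.0026,0,0,0,0,255],[-0.003,0.0052,0,0,0,0,255],[-0.0045,0.0078,0,0,0,0,255],[-0.006,0.0105,0,0,0,0,255],[-0.0073,0.0131,0,0,0,0,255],[-0.0087,0.0157,0,0,0,0,255],[-0.0102,0.0184,0,0,0,0,255],[-0.0116,0.021,0,0,0,0,255],[-0.0131,0.0236,0,0,0,0,255],[-0.0145,0.0262,0,0,0,0,255]]]'
python3 -c "
from h import *
import cv2
cv2.imwrite('pics/m3.png',cv2.resize(bot.camera('scene')[100:250,170:370],(800,600),interpolation=cv2.INTER_CUBIC))"
```

```text
clock: 4.25
eef_pos: [0.5705, 0.1002, 0.0972]
tool_rot: [0.507, 0.862, -0.0, -0.0]
ft_force: [0.7, 0.5, -0.1]
grip_width: 0.0
```

View pics/m3.png

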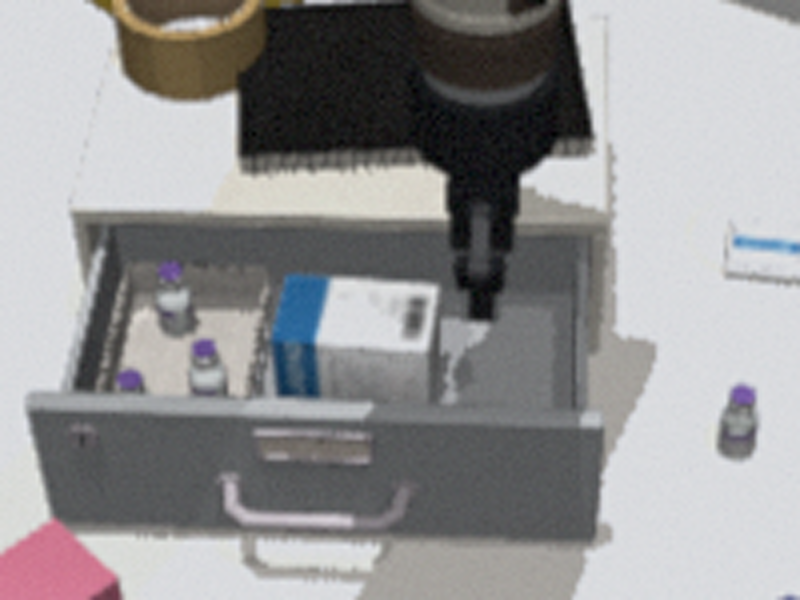

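The carton has gone over and looks level: its top face is at crop (285,277), (440,285), (435,345), (274,342), just right of the tray. I check this by size, raise the tool, and read from the top view.

```bash

python3 -m jog '[[[0,0,0.04,0,0,0,255],[0,0,0.08,0,0,0,255],[-0.03,-0.02,0.12,0,0,0,255],[-0.07,-0.04,0.12,0,0,0,255],[-0.105,-0.058,0.12,0,0,0,255],[-0.14,-0.078,0.12,0,0,0,255],[-0.175,-0.097,0.12,0,0,0,255],[-0.175,-0.097,0.12,0,0,0,255]]]'
python3 - <<'E'
from h import *
import cv2
np.set_printoptions(precision=4,suppress=True)
c=lambda u,v,z:ray("scene",170+u/4-.375,100+v/4-.375,z)
M=np.array([.4485,.129]);a=np.radians(29);R=np.array([[np.cos(a),np.sin(a)],[-np.sin(a),np.cos(a)]])
for z in(.082,):
    X=[c(*p,z) for p in[(285,277),(440,285),(435,345),(274,342)]]
    print([np.linalg.norm(X[i]-X[i-1]) for i in range(4)],[R@(x[:2]-M) for x in X])
t=bot.camera("top");s=bot.camera("scene")
cv2.imwrite("pics/m4.png",np.hstack([cv2.resize(q,(400,400),interpolation=cv2.INTER_CUBIC) for q in(t[110:270,160:320],s[120:260,170:310])]))
E
```

```text
clock: 4.97
eef_pos: [0.3889, 0.001, 0.2166]
tool_rot: [0.508, 0.861, -0.002, -0.002]
ft_force: [-1.2, 0.5, -0.1]
grip_width: -0.0001
[np.float64(0.05309228738514077), np.float64(0.09008850729410242), np.float64(0.048654151911944006), np.float64(0.09051575676898918)] [array([0.126, 0.031]), array([ 0.1235, -0.0591]), array([ 0.0749, -0.059 ]), array([0.0729, 0.0315])]
```

View pics/m4.png

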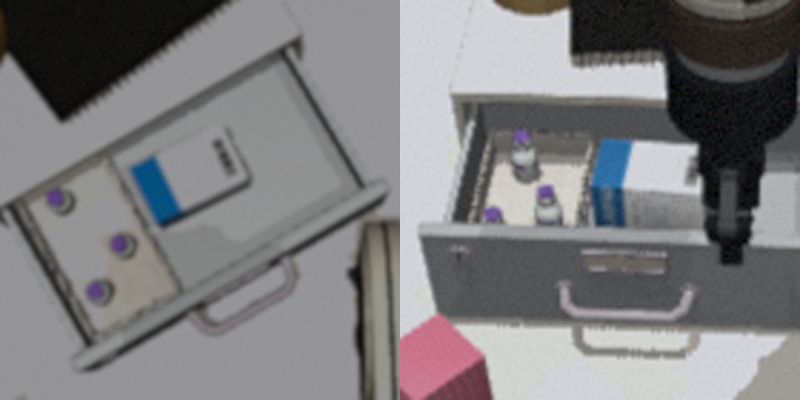

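The carton measures 90 mm long at z=0.082 on both sides, so it lies level on the floor between y −0.059 and +0.031, clear of the tray. The three vials stand. I move in front of the panel, above the handle.

```bash

python3 -m jog '[[[0,0.035,0,0,0,0,255],[0,0.07,0,0,0,0,255],[0,0.095,0,0,0,0,255],[0,0.095,-0.04,0,0,0,255],[0,0.095,-0.08,0,0,0,255],[0,0.095,-0.115,0,0,0,255],[0,0.095,-0.137,0,0,0,255],[0,0.095,-0.137,0,0,0,255]]]'
python3 -m jog '[[[0.0044,0.0024,0,0,0,0,255],[0.0087,0.0048,0,0,0,0,255],[0.0131,0.0073,0,0,0,0,255],[0.0175,0.0097,0,0,0,0,255],[0.0219,0.0121,0,0,0,0,255],[0.0262,0.0145,0,0,0,0,255],[0.0306,0.017,0,0,0,0,255],[0.035,0.0194,0,0,0,0,255],[0.0394,0.0218,0,0,0,0,255],[0.0437,0.0242,0,0,0,0,255]]]'
python3 -c "
from h import *
import cv2
q=bot.camera('scene')[90:270,160:360]
cv2.imwrite('pics/m5.png',cv2.resize(q,(660,594),interpolation=cv2.INTER_CUBIC))"
```

```text
clock: 5.73
eef_pos: [0.3935, 0.0981, 0.076]
tool_rot: [0.507, 0.862, -0.003, -0.003]
ft_force: [-1.0, -0.1, 0.1]
grip_width: 0.0
clock: 6.57
eef_pos: [0.4387, 0.1216, 0.0801]
tool_rot: [0.508, 0.862, -0.001, -0.001]
ft_force: [-2.4, -2.2, 2.4]
grip_width: 0.0003
```

View pics/m5.png

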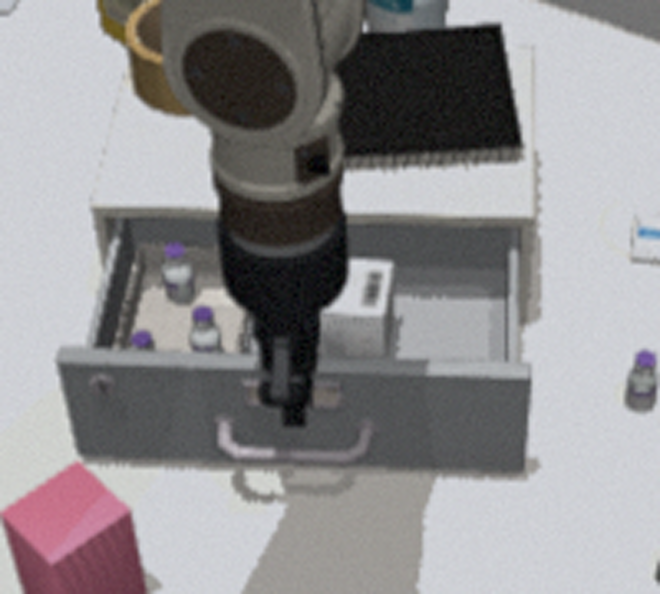

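Contact is made at about 3 N and the drawer is sliding, with the tips above the handle. I keep pushing at 60 mm/s.

```bash

for i in 1 2; do :; done
python3 -m jog '[[[0.0044,0.0024,0,0,0,0,255],[0.0087,0.0048,0,0,0,0,255],[0.0131,0.0073,0,0,0,0,255],[0.0175,0.0097,0,0,0,0,255],[0.0219,0.0121,0,0,0,0,255],[0.0262,0.0145,0,0,0,0,255],[0.0306,0.017,0,0,0,0,255],[0.035,0.0194,0,0,0,0,255],[0.0394,0.0218,0,0,0,0,255],[0.0437,0.0242,0,0,0,0,255]]]'
python3 -m jog '[[[0.0044,0.0024,0,0,0,0,255],[0.0087,0.0048,0,0,0,0,255],[0.0131,0.0073,0,0,0,0,255],[0.0175,0.0097,0,0,0,0,255],[0.0219,0.0121,0,0,0,0,255],[0.0262,0.0145,0,0,0,0,255],[0.0306,0.017,0,0,0,0,255],[0.035,0.0194,0,0,0,0,255],[0.0394,0.0218,0,0,0,0,255],[0.0437,0.0242,0,0,0,0,255]]]'
python3 -m jog '[[[0.0013,0.0007,0,0,0,0,255],[0.0026,0.0014,0,0,0,0,255],[0.0039,0.0022,0,0,0,0,255],[0.0052,0.0029,0,0,0,0,255],[0.0066,0.0036,0,0,0,0,255],[0.0079,0.0044,0,0,0,0,255],[0.0092,0.0051,0,0,0,0,255],[0.0105,0.0058,0,0,0,0,255],[0.0118,0.0065,0,0,0,0,255],[0.0131,0.0073,0,0,0,0,255]]]'
python3 -c "
from h import *
import cv2
q=bot.camera('scene')[80:230,160:360]
cv2.imwrite('pics/m6.png',cv2.resize(q,(800,600),interpolation=cv2.INTER_CUBIC))"
```

```text
clock: 7.45
eef_pos: [0.4834, 0.1465, 0.0801]
tool_rot: [0.507, 0.862, -0.0, -0.0]
ft_force: [-1.7, -1.8, -1.4]
grip_width: -0.0005
clock: 8.28
eef_pos: [0.5274, 0.1708, 0.0803]
tool_rot: [0.507, 0.862, 0.0, -0.0]
ft_force: [-4.2, -0.0, -1.6]
grip_width: 0.0
clock: 9.12
eef_pos: [0.5405, 0.1777, 0.0806]
tool_rot: [0.508, 0.862, 0.0, 0.0]
ft_force: [-2.9, -1.7, 1.9]
grip_width: -0.0
```

View pics/m6.png

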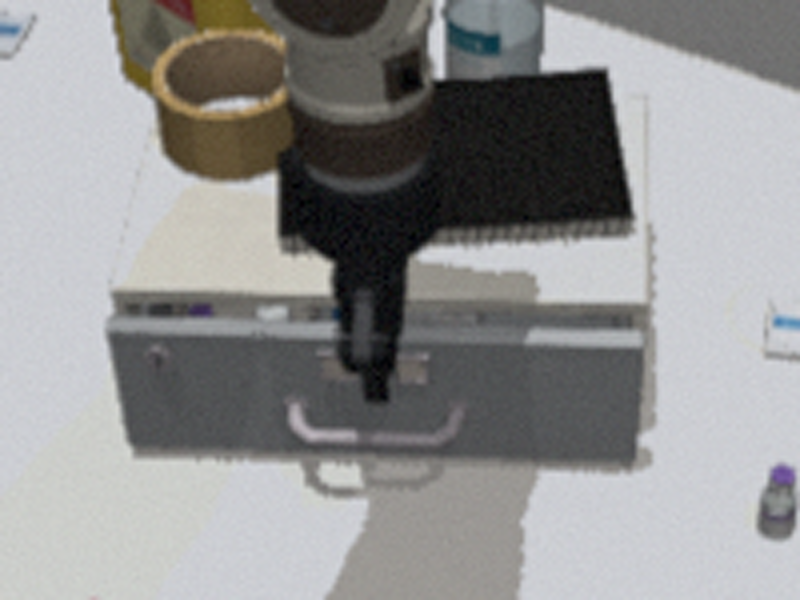

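The panel is about 10–15 mm from shut and the carton is passing under the top. I continue slowly.

```bash

python3 -m jog '[[[0.0013,0.0007,0,0,0,0,255],[0.0026,0.0014,0,0,0,0,255],[0.0039,0.0022,0,0,0,0,255],[0.0052,0.0029,0,0,0,0,255],[0.0066,0.0036,0,0,0,0,255],[0.0079,0.0044,0,0,0,0,255]]]'
python3 -m jog '[[[0.0009,0.0005,0,0,0,0,255],[0.0017,0.001,0,0,0,0,255],[0.0026,0.0014,0,0,0,0,255],[0.0026,0.0014,0,0,0,0,255]]]'
```

```text
clock: 9.67
eef_pos: [0.5482, 0.1821, 0.0803]
tool_rot: [0.508, 0.862, -0.0, 0.0]
ft_force: [-1.8, -1.9, 1.4]
grip_width: 0.0001
clock: 10.0
eef_pos: [0.5508, 0.1836, 0.0802]
tool_rot: [0.507, 0.862, 0.0, 0.0]
ft_force: [-1.9, -1.1, 2.1]
grip_width: -0.0002
```

```bash

python3 -m jog '[[[0.0009,0.0005,0,0,0,0,255],[0.0017,0.001,0,0,0,0,255],[0.0026,0.0014,0,0,0,0,255],[0.0026,0.0014,0,0,0,0,255]]]'
python3 -m jog '[[[0.0009,0.0005,0,0,0,0,255],[0.0017,0.001,0,0,0,0,255],[0.0026,0.0014,0,0,0,0,255],[0.0026,0.0014,0,0,0,0,255]]]'
```

```text
clock: 10.33
eef_pos: [0.5533, 0.185, 0.0802]
tool_rot: [0.507, 0.862, 0.0, 0.0]
ft_force: [-1.9, -1.9, 1.1]
grip_width: 0.0
clock: 10.67
eef_pos: [0.5558, 0.1864, 0.0802]
tool_rot: [0.507, 0.862, -0.0, -0.0]
ft_force: [-3.3, -2.4, 1.5]
grip_width: 0.0001
```

```bash

python3 -m jog '[[[0.0009,0.0005,0,0,0,0,255],[0.0017,0.001,0,0,0,0,255],[0.0026,0.0014,0,0,0,0,255],[0.0026,0.0014,0,0,0,0,255]]]'
python3 -m jog '[[[0.0009,0.0005,0,0,0,0,255],[0.0017,0.001,0,0,0,0,255],[0.0026,0.0014,0,0,0,0,255],[0.0026,0.0014,0,0,0,0,255]]]'
```

```text
clock: 11.0
eef_pos: [0.5558, 0.1864, 0.0802]
tool_rot: [0.508, 0.862, -0.002, -0.002]
ft_force: [-9.8, -5.8, 7.1]
grip_width: 0.0002
clock: 11.33
eef_pos: [0.5558, 0.1864, 0.0803]
tool_rot: [0.508, 0.861, -0.005, -0.003]
ft_force: [-15.9, -9.2, 12.3]
grip_width: 0.0
```

There is a hard stop: force rises to 18 N with no motion. I back off, lift and look.

```bash

python3 -m jog '[[[-0.005,-0.0028,0,0,0,0,255],[-0.02,-0.011,0,0,0,0,255],[-0.045,-0.025,0,0,0,0,255],[-0.07,-0.039,0.02,0,0,0,255],[-0.1,-0.055,0.05,0,0,0,255],[-0.13,-0.09,0.09,0,0,0,255],[-0.16,-0.125,0.1,0,0,0,255],[-0.18,-0.16,0.1,0,0,0,255],[-0.18,-0.16,0.1,0,0,0,255],[-0.18,-0.16,0.1,0,0,0,255]]]'
python3 -c "
from h import *
import cv2
t=bot.camera('top');s=bot.camera('scene')
cv2.imwrite('pics/m7.png',np.hstack([cv2.resize(q,(400,400),interpolation=cv2.INTER_CUBIC) for q in(t[90:250,170:330],s[80:240,170:330])]))"
```

```text
clock: 12.17
eef_pos: [0.3797, 0.0271, 0.1818]
tool_rot: [0.509, 0.861, 0.001, 0.001]
ft_force: [0.2, 0.7, 0.7]
grip_width: -0.0002
```

View pics/m7.png

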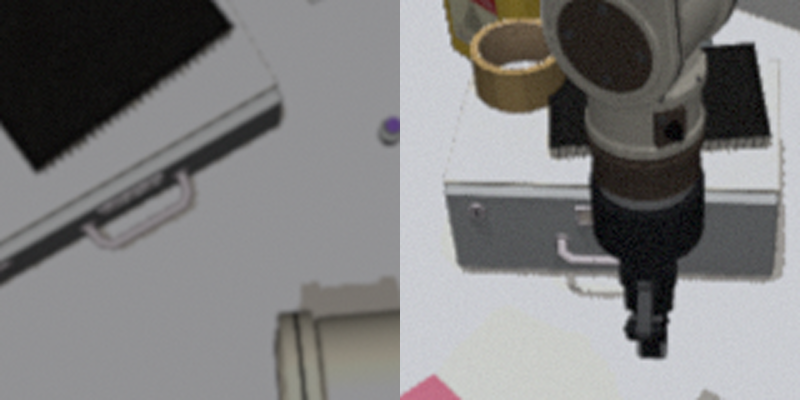

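```bash
python3 -c "
from workcell import bot
print(bot.job_done(), bot.get_obs()['clock'])"
```

```text
the job is handed in; nothing more can be done
the job is handed in; nothing more can be done
```

The swab box now lies flat in the drawer, the drawer is shut, and the job was handed in at about 12.3 s of the 48 s allowed; no verdict was reported.

- **Box:** I tipped it over by pushing near its top with the closed fingertips. With the drawer still wide open, it measured 90 mm long at 82 mm height on both sides, so it was level on the bare floor. It was about 18 mm clear of the tray, and all three vials were standing.
- **Drawer:** I pushed it above the handle at about 3 N until it hit a hard stop (18 N, no further motion). The last pictures show the panel flush with the unit, with only a thin seam. That picture is the only check that the drawer is within 4 mm; I did not measure it.
- **After shutting:** I could not see the box and vials inside. The steady low push force gave no sign of contact with the box or vials. The used vial stayed put in the views. I did not check the stapler again, but the arm never went near it.
- **Disagreement:** The two cameras differed by about 2° on the unit's direction, so I used the middle value, 29°.

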